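Snap the lid onto the top game tray

ROBOT

A 6-joint arm with a two-finger parallel gripper is mounted at the origin on the work surface. World frame = base frame: x ahead of the robot, y to its left, z up, the work surface at z = 0. Lengths are in m, angles in rad, forces in N, time in s.
With the tool pointing down it reaches from about 0.25 to 0.775 m from the base axis. Payload 4 kg.
Tool frame: the origin (TCP) lies midway between the tips of the shut fingers; the grasp point (between the pads) lies 19 mm behind it; y points along the fingers, x is the direction in which the jaws open and shut, and the axes are right-handed (so a half turn about y gives the same grasp; the last joint's range is limited). The gripper opens to 94 mm and grips with 3 to 60 N. Pads are 16 mm wide; open, the fingers measure 119 mm over their backs; the gripper's body (75 mm by 177 mm) begins 78 mm behind the grasp point.
Start: joints at [1.099, 0.087, 1.371, -0, 1.684, -0.103], TCP at [0.198, 0.513, 0.206] pointing down, gripper open.
Joint ranges: [-3.1, 3.1], [-0.76, 2.03], [0.27, 2.55], [-1.08, 4.22], [0.17, 2.65], [-2.57, 2.57]. Speed limits (rad/s): [2.79, 2.79, 3.14, 3.14, 3.14, 3.14].

INTERFACE

Orientations are given as [roll, pitch, yaw] about the fixed x, y, z axes, in that order (R = Rz(yaw) Ry(pitch) Rx(roll)).
In Python, from bench import robot, snapshot, camera_info, ticket gives the robot as it stands.
- The arm moves only by the shell command python3 -m creep 'ROWS'. ROWS is JSON, a list of rows, each an object with "slide": the shift along the tool's x, y, z in mm, a list of three; "roll": the turn about the tool's y in degrees; "grip": the closure, from 0 (fully open) to 1 (shut). In form: [{"slide": [x, y, z], "roll": roll, "grip": grip}, ...]. A call has 1 to 20 rows; each row is the pose to reach, as a shift and turn from the pose commanded when the call began, along the tool's axes at that moment; what a row does not reach only later rows make up. A row lasts 1/12 s, in which the tool goes at most 41.7 mm and 7.16 degrees, less where a joint would pass 70% of its speed; a pose out of reach is approached as far as the arm can. A call with a gripper value outside its range is refused whole. The fingers move at their own pace and stop on an object; the grip force is fixed at half the most. Time passes only in rows, so rows that repeat a pose let the fingers close. It gives the time, the measured TCP pose, the force and the opening at its end, in the units of the state.
- robot.get_obs(): the state, without advancing time (a new reading comes with each control period).
- snapshot(name): name is "side" or "top"; returns the picture (384x512x3 uint8, red, green, blue); there is no depth.
- camera_info(name): a dict with "fx", "fy", "cx", "cy" (pixels), "dist" ([k1, k2, p1, p2, k3] as OpenCV has them; the pictures are not rectified), "cam_to_world" (4x4, takes a point from camera to world coordinates). Camera axes: x right, y down, z forward; pixel columns grow to the right and rows downward; lengths in m; the calibration is good to about 2 mm. A picture is of the moment at which its call begins. camera_info takes no time and is no camera call.
- ticket.close_job(): hands the job in, once; it reports no verdict.
The state is a dict: "time": time; "joint_positions": joint angles; "qvel": joint speeds; "joint_torque": joint torques, N m; "tool_pos": TCP position; "ee_rot": TCP orientation; "wrist_force": force on the tool from outside, world axes, zero at the start; "wrist_torque": the same for the moment, N m; "width": finger opening in m.
Only numpy, scipy, OpenCV 4.12 (cv2) and the standard library are available. Lean on these libraries where they do the work, as an engineer would, in place of code of your own. Each camera call takes 0.05 s, during which the arm holds its last target.

TASK

The top one of the three stacked red trays stands open. Take its white lid out of the wire rack and snap it onto that tray, rib up, until it is fully home at both ends and held by its two red clips. Leave the stack standing where it is and do not disturb the blue lid in the rack or the rook, ramekin and dice cup.

Things in the scene. Friction and masses are not known exactly. Their poses are not given: they have to be found in the camera images.
- lid: White rigid lid, an inverted shallow tray: 167 mm (x) by 111 mm (y) by 21 mm deep (z), 90 to 145 g. Origin: centre of the open underside; z points out of the top face, which is at z = 21. Starts standing on a long edge in the rack: y up, rib side (z) away from the robot along the rack's x; laid down rib up it rests on its skirt edge, origin at height 0. Fits the tray either way round.
- lid_rib (a point): Centre of the solid grip rib in the middle of the lid's top face: 110 mm long (lid x), 14 mm thick (lid y), 18 mm tall (z = 21 to 39 mm in the lid's frame); this point is at z = 30 mm. The top face is flat on both sides of it and may be pressed on.
- lid_edge (a point): Middle of the lid's long edge at lid y = +55.5 mm, half way through its depth (z = 10.5 mm). It is the upper edge in the rack, 115 mm above the work surface, free to be pinched from above across the 21 mm between the top face and the skirt's lower edge.
- lid_end_a (a point): Point at x = +75 mm, y = 0, z = 0 of the lid, at the foot of its +x end. There the outer skirt (3 mm thick, reaching z = 0) is a red springy clip 40 mm wide, with an inward barb that must ride over the tray's lip. Lowered onto the tray the lid first rests on the barbs about 12 mm too high; both clips give together at about 13 N pressed in the middle, one alone at about 5 N pressed at its end.
- lid_end_b (a point): The same at the lid's other end: x = -75 mm, y = 0, z = 0, with the second red clip. Inside the skirt, also down to z = 0, a second wall 3 mm thick enters the tray; it tapers from 137.6 x 81.6 mm outside at the top plate's underside (z = 18 mm) to 133 x 77 mm at its mouth, so the lid finds its way in from about 3 mm off centre.
- trays: Three red trays clipped together as one loose stack, 114 mm high, 520 to 850 g. Origin: centre of its underside; x along its length, z up. Walls 146 x 90 mm outside, 140 x 84 mm inside; at the rim a lip 154 x 98 mm, 4 mm thick. The top tray is open, 35 mm deep, flat draughtsmen on its floor. With the lid home, the lid's origin is 96 mm above this origin, centred (1 mm play), x along x either way.
- rack: Fixed wire lid rack, about 118 mm (x) by 124 mm (y), 47 mm high. Origin: centre of its underside. Its two slots lie at x = -30 and +30 mm, run along y and are 25 mm wide between inverted-U wires; lids stand in them on rails 4 mm above the work surface. The white lid may be in either slot, the blue one is in the other. The work surface between rack and trays is clear, with room to lay the lid down.
- spare_lid: Smaller blue lid, 130 x 74 x 12 mm, standing in the rack's other slot, its upper edge 78 mm above the work surface. Leave alone. Origin 5 mm outside the middle of its open underside, z out of its top face.
- rook: Dark wooden chess rook, 34 mm in diameter, 65 mm high, standing loose. Origin: centre of its underside. Leave alone.
- ramekin: Glass ramekin, 80 mm in diameter, 45 mm high. Origin: centre of its underside. Leave alone.
- dice_cup: Dark teal hard silicone dice cup, 86 mm in diameter, 90 mm high, open upward. Origin: centre of its underside. Leave alone.
Not all that is in view belongs to the job. What is shaped like the lid but orange, turquoise or yellow is not meant.

How it is judged:
By the outcome, as a careful person would: the job done as asked, in the order asked, and still so for the second after the job is handed in, with the robot touching nothing.
It also fails if it takes over 59 s, if anything falls off the work surface, if the arm or the gripper's body presses on something with over 40 N, if the wrist force passes 120 N, or if a joint passes its speed limit or range.

## Working session

There is one attempt and no reset: what is moved stays moved. The work goes in short steps, Python scripts to look and compute and a shell command to move; the robot and the scene stay as the last step left them, time stands still between calls to the robot, and variables do not carry over. Pictures are saved under pics/ and viewed, and the job is handed in when it is done.

```bash
ls; mkdir -p pics; python3 - <<'E'
from bench import robot, snapshot, camera_info
import cv2, json
for n in ("side","top"):
    im=snapshot(n); cv2.imwrite(f"pics/{n}0.png",im[:,:,::-1])
    c=camera_info(n); print(n,c)
print(robot.get_obs())
E
```

```text
pics
side {'fx': 361.40680290384296, 'fy': 361.40680290384296, 'cx': 258.3793295394104, 'cy': 198.856176444186, 'dist': array([0.00321377, 0.        , 0.        , 0.        , 0.        ]), 'cam_to_world': array([[ 0.94688717, -0.24260336,  0.2110647 ,  0.35294653],
       [-0.3213992 , -0.69286355,  0.64547863, -0.69156146],
       [-0.01035625, -0.67903145, -0.73403613,  0.85808041],
       [ 0.        ,  0.        ,  0.        ,  1.        ]])}
top {'fx': 488.0007046518473, 'fy': 488.0007046518473, 'cx': 259.03135080258295, 'cy': 192.92097812435085, 'dist': array([-0.1995657,  0.       ,  0.       ,  0.       ,  0.       ]), 'cam_to_world': array([[ 2.60554606e-02, -9.93974649e-01,  1.06468354e-01,
         3.95273696e-01],
       [-9.99650605e-01, -2.63808497e-02, -1.64874227e-03,
        -9.67893023e-03],
       [ 4.44753367e-03, -1.06388196e-01, -9.94314724e-01,
         1.77212145e+00],
       [ 0.00000000e+00,  0.00000000e+00,  0.00000000e+00,
         1.00000000e+00]])}
{'time': 0.1, 'joint_positions': array([ 1.09891933e+00,  8.78816894e-02,  1.37206563e+00,  1.28547718e-05,
        1.68359020e+00, -1.03076847e-01]), 'qvel': array([-0.00194959, -0.00297617, -0.00371939,  0.001443  , -0.00060786,
       -0.00027699]), 'joint_torque': array([ 2.21437025e-03, -3.41250658e+01, -3.03302515e+01,  7.20531796e-02,
        3.03729821e-02, -7.75568674e-05]), 'tool_pos': array([0.19804261, 0.51259429, 0.20443991]), 'ee_rot': array([-1.5705835 ,  0.00193323,  1.20199781]), 'wrist_force': array([ 0.08900259, -0.7934923 ,  0.42565218]), 'wrist_torque': array([-0.02948733,  0.01413666, -0.01365563]), 'width': 0.09400826611400072}
```

View pics/side0.png

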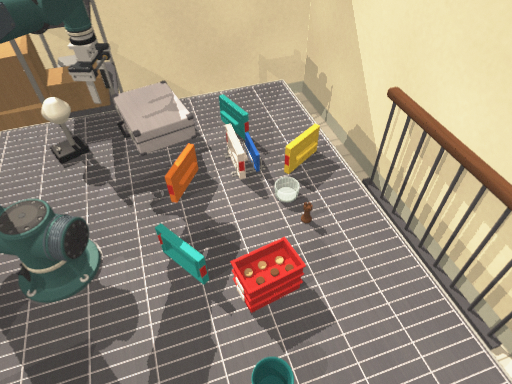

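View pics/top0.png

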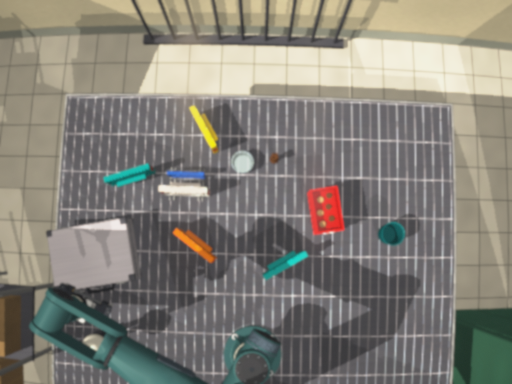

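```bash
cat > h.py <<'E'
import numpy as np, cv2
from bench import camera_info
def ray(n,uv):
    c=camera_info(n);K=np.array([[c['fx'],0,c['cx']],[0,c['fy'],c['cy']],[0,0,1]])
    p=cv2.undistortPoints(np.array(uv,float).reshape(-1,1,2),K,np.array(c['dist'])).reshape(-1,2)
    T=np.array(c['cam_to_world']); d=np.c_[p,np.ones(len(p))]@T[:3,:3].T
    return T[:3,3],d
def onz(n,uv,z):
    o,d=ray(n,uv); return o+d*((z-o[2])/d[:,2])[:,None]
def proj(n,P):
    c=camera_info(n);K=np.array([[c['fx'],0,c['cx']],[0,c['fy'],c['cy']],[0,0,1]])
    T=np.linalg.inv(np.array(c['cam_to_world']))
    return cv2.projectPoints(np.array(P,float).reshape(-1,3),cv2.Rodrigues(T[:3,:3])[0],T[:3,3],K,np.array(c['dist']))[0].reshape(-1,2)
def crop(f,out,x0,y0,x1,y1,s):
    im=cv2.imread(f)[y0:y1,x0:x1]; cv2.imwrite(out,cv2.resize(im,None,fx=s,fy=s,interpolation=cv2.INTER_NEAREST))
E
python3 - <<'E'
from h import *
crop('pics/top0.png','pics/t0lid.png',140,150,240,210,8)
crop('pics/top0.png','pics/t0tray.png',295,175,365,245,8)
crop('pics/side0.png','pics/s0lid.png',205,85,285,185,6)
crop('pics/side0.png','pics/s0tray.png',220,230,320,315,7)
E
```

```text
(no output)
```

View pics/t0lid.png

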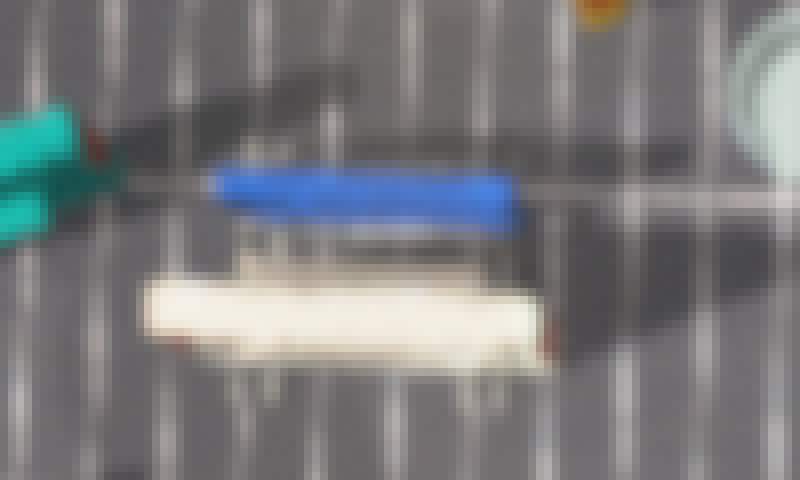

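View pics/t0tray.png

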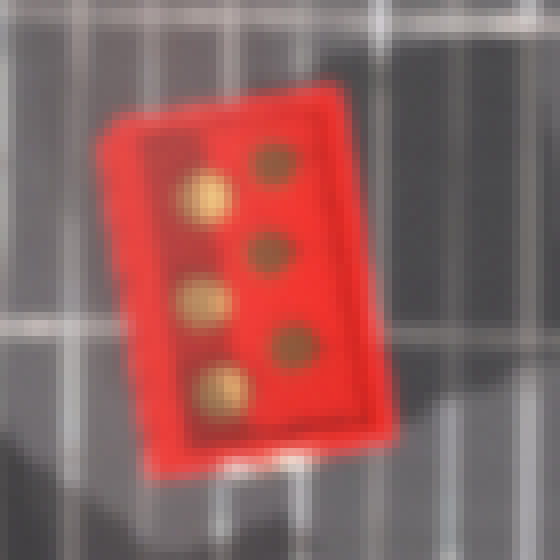

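View pics/s0lid.png

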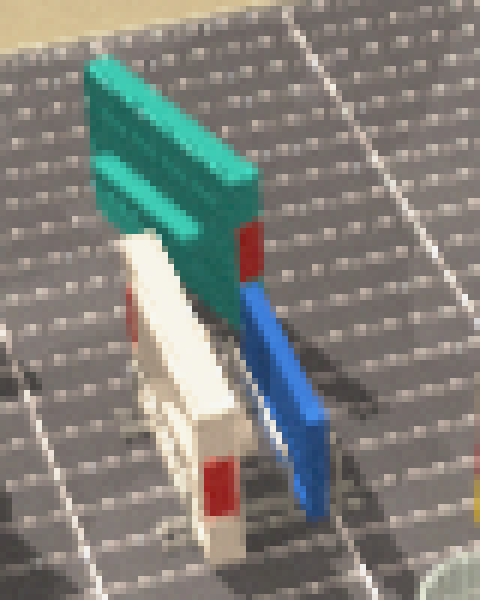

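View pics/s0tray.png

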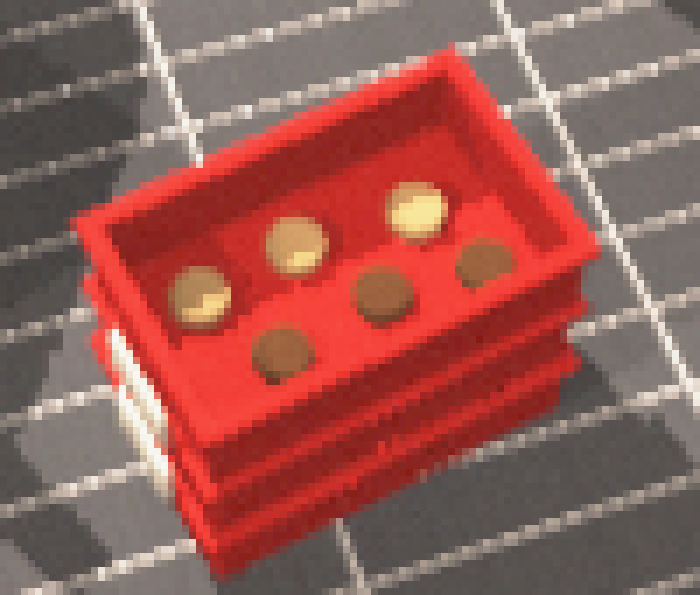

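```bash
python3 - <<'E'
from h import *
np.set_printoptions(precision=4,suppress=True)
def rep(name,n,uv,z):
    P=onz(n,uv,z); print(name,P[:,:2].tolist() and np.round(P[:,:2],4).tolist(),'c',P[:,:2].mean(0),'edges',[round(float(np.linalg.norm(P[i]-P[i-1])),4) for i in range(len(P))])
    return P
s=lambda L,f,o:[((x/f)+o[0]-.5+.5/f*0,(y/f)+o[1]-.5) for x,y in L]
S=rep('tray side','side',s([(77,218),(450,48),(602,248),(205,445)],7,(220,230)),.114)
T=rep('tray top','top',s([(98,130),(340,85),(397,440),(150,480)],8,(295,175)),.114)
for P in (S,T):
    for a,b in ((0,1),(3,2),(0,3),(1,2)):
        d=P[b]-P[a]; print(np.degrees(np.arctan2(d[1],d[0])))
S=rep('lid side','side',s([(122,238),(158,232),(240,405),(190,415)],6,(205,85)),.115)
T=rep('lid top','top',s([(143,282),(145,282),(540,298),(543,298)],8,(140,150)),.115)
for P in (S,T):
    for a,b in ((0,3),(1,2)):
        d=P[b]-P[a]; print(np.degrees(np.arctan2(d[1],d[0])))
# masks
im=cv2.imread('pics/top0.png');hsv=cv2.cvtColor(im,cv2.COLOR_BGR2HSV)
m=((hsv[...,0]<8)|(hsv[...,0]>172))&(hsv[...,1]>150)&(hsv[...,2]>90)
n,l,st,c=cv2.connectedComponentsWithStats(m.astype(np.uint8))
k=[i for i in range(1,n) if st[i,4]>300]; print(st[k])
for i in k:
    p=cv2.findContours((l==i).astype(np.uint8),0,2)[0][0]; r=cv2.minAreaRect(p);print(r); rep('red top','top',cv2.boxPoints(r),.114)
im=cv2.imread('pics/side0.png');hsv=cv2.cvtColor(im,cv2.COLOR_BGR2HSV)
E
```

```text
tray side [[0.4375, -0.2081], [0.5862, -0.1824], [0.6041, -0.2787], [0.4532, -0.3048]] c [ 0.5203 -0.2435] edges [0.0979, 0.1509, 0.0979, 0.1532]
tray top [[0.5846, -0.1757], [0.6069, -0.2801], [0.4549, -0.3064], [0.4355, -0.2005]] c [ 0.5205 -0.2407] edges [0.1512, 0.1068, 0.1543, 0.1077]
9.807277771794425
9.807249126863866
-80.79986698375906
-79.46532596839161
-77.94689249835874
-79.6581506854659
-170.56432291069498
-170.19234890624497
lid side [[0.5702, 0.3345], [0.5914, 0.3331], [0.5902, 0.169], [0.5629, 0.17]] c [0.5787 0.2516] edges [0.1647, 0.0213, 0.1642, 0.0274]
lid top [[0.5917, 0.3388], [0.5918, 0.3379], [0.5892, 0.1663], [0.5893, 0.165]] c [0.5905 0.252 ] edges [0.1738, 0.0009, 0.1716, 0.0013]
-92.55620464006184
-90.42543140315989
-90.8143121974468
-90.84317912891811
[[ 308  186   36   48 1214]]
((325.43060302734375, 209.54913330078125), (44.856876373291016, 31.247751235961914), 81.25383758544922)
red top [[0.588, -0.1751], [0.6074, -0.2817], [0.4554, -0.3069], [0.4369, -0.201]] c [ 0.5219 -0.2412] edges [0.1533, 0.1084, 0.1541, 0.1076]
```

```bash
cat >> h.py <<'E'
def goto(x,y,z,yawdeg):
    from bench import robot
    o=robot.get_obs(); w=o['ee_rot'][2]; d=np.array([x,y,z])-o['tool_pos']
    c,s=np.cos(w),np.sin(w)
    r=-(yawdeg-np.degrees(w)); r=(r+180)%360-180
    print('t',round(o['time'],2),'yaw',round(np.degrees(w),2),'pos',np.round(o['tool_pos'],4),'slide',np.round([1e3*(c*d[0]+s*d[1]),-1e3*d[2],1e3*(-s*d[0]+c*d[1])],1),'roll',round(r,1),'rows',np.ceil(max(np.linalg.norm(d)/.0417,abs(r)/7.16)))
E
python3 -c "
from h import *
goto(.580,.252,.18,-.7)"
```

```text
t 0.1 yaw 68.87 pos [0.198  0.5126 0.2044] slide [-105.4   24.4 -450.2] roll 69.6 rows 12.0
```

```bash
python3 -m creep '[{"slide":[-105,0,-450],"roll":70,"grip":0.3},{"slide":[-105,0,-450],"roll":70,"grip":0.3},{"slide":[-105,0,-450],"roll":70,"grip":0.3},{"slide":[-105,0,-450],"roll":70,"grip":0.3},{"slide":[-105,0,-450],"roll":70,"grip":0.3},{"slide":[-105,0,-450],"roll":70,"grip":0.3},{"slide":[-105,0,-450],"roll":70,"grip":0.3},{"slide":[-105,0,-450],"roll":70,"grip":0.3},{"slide":[-105,0,-450],"roll":70,"grip":0.3},{"slide":[-105,0,-450],"roll":70,"grip":0.3},{"slide":[-105,0,-450],"roll":70,"grip":0.3},{"slide":[-105,0,-450],"roll":70,"grip":0.3},{"slide":[-105,0,-450],"roll":70,"grip":0.3},{"slide":[-105,0,-450],"roll":70,"grip":0.3},{"slide":[-105,24,-450],"roll":70,"grip":0.3},{"slide":[-105,24,-450],"roll":70,"grip":0.3}]'
python3 -c "
from h import *
goto(.580,.252,.092,-.7)
from bench import snapshot
for n in ('top','side'): cv2.imwrite('pics/%s1.png'%n,snapshot(n)[:,:,::-1])
crop('pics/side1.png','pics/s1.png',190,50,310,190,4)
"
```

```text
time: 1.43
tool_pos: [0.5771, 0.2537, 0.1778]
ee_rot: [-1.572, 0.006, -0.017]
wrist_force: [-0.7, -0.1, -0.9]
width: 0.0659
t 1.43 yaw -1.0 pos [0.5771 0.2537 0.1778] slide [ 2.9 85.8 -1.7] roll -0.3 rows 3.0
```

View pics/s1.png

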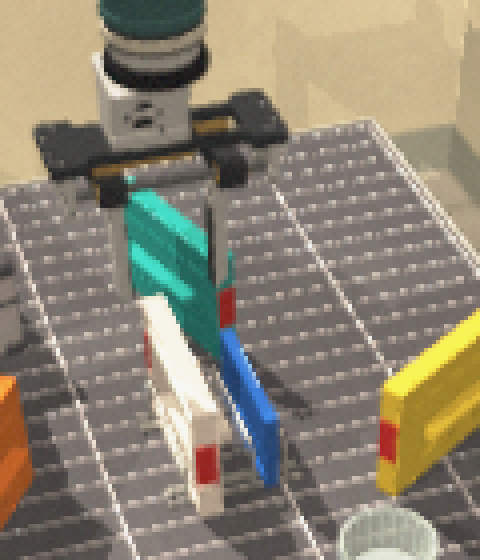

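The gripper straddles the white lid (its upper edge at roughly (150,300)–(205,410) in the crop). Going down and gripping.

```bash
python3 -m creep '[{"slide":[2,40,-2],"roll":0,"grip":0.3},{"slide":[2,70,-2],"roll":0,"grip":0.3},{"slide":[2,86,-2],"roll":0,"grip":0.3},{"slide":[2,86,-2],"roll":0,"grip":0.6},{"slide":[2,86,-2],"roll":0,"grip":0.9},{"slide":[2,86,-2],"roll":0,"grip":1},{"slide":[2,86,-2],"roll":0,"grip":1},{"slide":[2,86,-2],"roll":0,"grip":1},{"slide":[2,86,-2],"roll":0,"grip":1},{"slide":[2,86,-2],"roll":0,"grip":1}]'
python3 -c "
from h import *
goto(.580,.252,.20,-.7)"
```

```text
time: 2.37
tool_pos: [0.5826, 0.251, 0.0966]
ee_rot: [-1.57, -0.002, -0.02]
wrist_force: [0.0, 0.2, 0.1]
width: 0.0227
t 2.37 yaw -1.13 pos [0.5826 0.251  0.0966] slide [  -2.6 -103.4    1. ] roll -0.4 rows 3.0
```

```bash
python3 -m creep '[{"slide":[0,0,0],"roll":0,"grip":0.7},{"slide":[0,0,0],"roll":0,"grip":0.6},{"slide":[0,9,0],"roll":0,"grip":0.6},{"slide":[0,9,0],"roll":0,"grip":0.6},{"slide":[0,9,0],"roll":0,"grip":1},{"slide":[0,9,0],"roll":0,"grip":1},{"slide":[0,9,0],"roll":0,"grip":1},{"slide":[0,9,0],"roll":0,"grip":1},{"slide":[0,9,0],"roll":0,"grip":1},{"slide":[0,9,0],"roll":0,"grip":1},{"slide":[0,9,0],"roll":0,"grip":1}]'

```

```text
time: 3.28
tool_pos: [0.582, 0.2508, 0.0864]
ee_rot: [-1.571, 0.0, -0.02]
wrist_force: [-0.7, -0.2, -0.4]
width: 0.0207
```

Width 20.7 mm ≈ the lid's 21 mm. Lift.

```bash
python3 -m creep '[{"slide":[0,-20,0],"roll":0,"grip":1},{"slide":[0,-40,0],"roll":0,"grip":1},{"slide":[0,-60,0],"roll":0,"grip":1},{"slide":[0,-80,0],"roll":0,"grip":1},{"slide":[0,-95,0],"roll":0,"grip":1},{"slide":[0,-95,0],"roll":0,"grip":1}]'
python3 -c "
from h import *
from bench import snapshot
for n in ('top','side'): cv2.imwrite('pics/%s2.png'%n,snapshot(n)[:,:,::-1])
crop('pics/side2.png','pics/s2.png',190,30,310,190,4)
goto(.51,0.005,.185,-80.2)
"
```

```text
time: 3.78
tool_pos: [0.5842, 0.2515, 0.1862]
ee_rot: [-1.568, -0.008, -0.02]
wrist_force: [-0.0, 0.2, -0.7]
width: 0.0203
t 3.88 yaw -1.13 pos [0.5824 0.2509 0.1817] slide [ -67.6   -3.3 -247.3] roll 79.1 rows 12.0
```

View pics/s2.png

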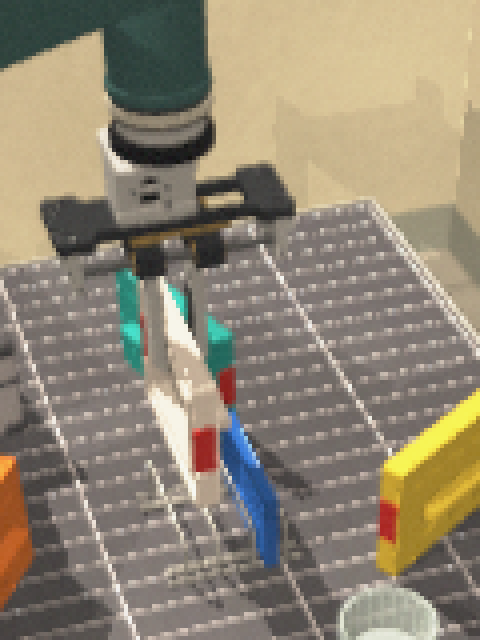

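View pics/top2.png

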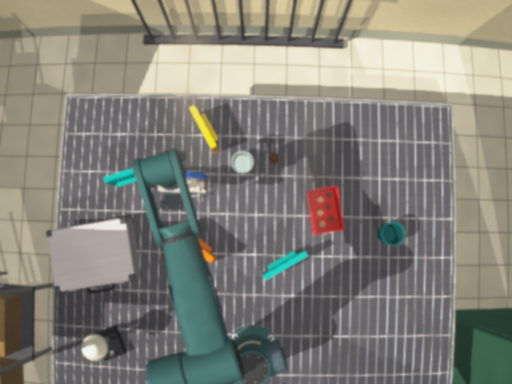

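```bash
python3 -c "
from h import *
print(onz('top',[(242,161),(242,172)],.045),onz('top',[(307,253),(265,277),(214,262)],.1), onz('top',[(274,158)],.06))
goto(.52,-0.03,.185,-80.2)
"
```

```text
[[0.69373182 0.05154445 0.045     ]
 [0.65383774 0.05032642 0.045     ]] [[ 0.37212114 -0.18181424  0.1       ]
 [ 0.2871167  -0.04026187  0.1       ]
 [ 0.33323536  0.1349942   0.1       ]] [[ 0.70502258 -0.06253838  0.06      ]]
t 3.88 yaw -1.13 pos [0.5824 0.2509 0.1817] slide [ -56.9   -3.3 -282.1] roll 79.1 rows 12.0
```

```bash
python3 -m creep '[{"slide":[-5,0,-23],"roll":6,"grip":1},{"slide":[-10,0,-46],"roll":12,"grip":1},{"slide":[-15,0,-70],"roll":18,"grip":1},{"slide":[-20,0,-93],"roll":24,"grip":1},{"slide":[-25,0,-117],"roll":30,"grip":1},{"slide":[-30,0,-140],"roll":36,"grip":1},{"slide":[-35,0,-163],"roll":42,"grip":1},{"slide":[-40,0,-187],"roll":48,"grip":1},{"slide":[-45,0,-210],"roll":54,"grip":1},{"slide":[-48,0,-230],"roll":60,"grip":1},{"slide":[-52,0,-250],"roll":66,"grip":1},{"slide":[-55,0,-268],"roll":72,"grip":1},{"slide":[-57,0,-282],"roll":77,"grip":1},{"slide":[-57,0,-282],"roll":79,"grip":1},{"slide":[-57,0,-282],"roll":79,"grip":1},{"slide":[-57,0,-282],"roll":79,"grip":1}]'
python3 -c "
from h import *
from bench import snapshot
for n in ('top','side'): cv2.imwrite('pics/%s3.png'%n,snapshot(n)[:,:,::-1])
crop('pics/side3.png','pics/s3.png',180,100,320,260,4)
goto(.52,-0.03,.0825,-80.2)
"
```

```text
time: 5.22
tool_pos: [0.5188, -0.0299, 0.1797]
ee_rot: [-1.574, 0.001, -1.398]
wrist_force: [0.5, 0.0, -2.3]
width: 0.0208
t 5.32 yaw -80.05 pos [ 0.5191 -0.0295  0.1804] slide [ 0.6 97.9  0.8] roll 0.1 rows 3.0
```

View pics/s3.png

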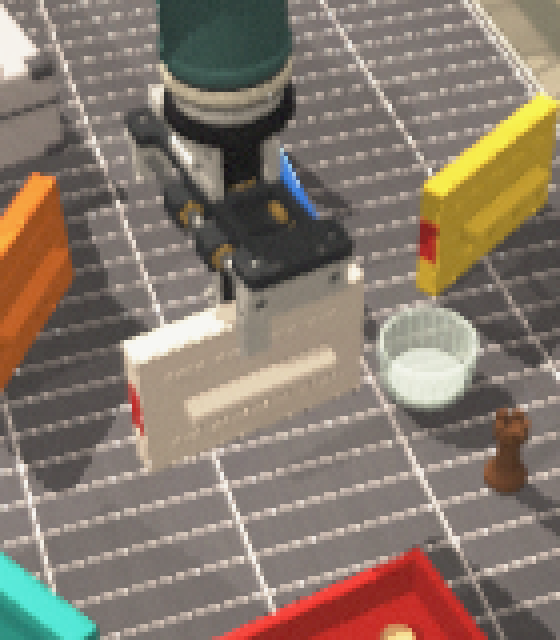

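The lid hangs level, rib facing the trays. Lower to the surface.

```bash
python3 -m creep '[{"slide":[0,25,0],"roll":0,"grip":1},{"slide":[0,50,0],"roll":0,"grip":1},{"slide":[0,75,0],"roll":0,"grip":1},{"slide":[0,88,0],"roll":0,"grip":1},{"slide":[0,93,0],"roll":0,"grip":1},{"slide":[0,95,0],"roll":0,"grip":1},{"slide":[0,97,0],"roll":0,"grip":1},{"slide":[0,98,0],"roll":0,"grip":1},{"slide":[0,98,0],"roll":0,"grip":1}]'

```

```text
time: 6.07
tool_pos: [0.5204, -0.03, 0.0846]
ee_rot: [-1.569, -0.001, -1.398]
wrist_force: [0.8, -0.4, -1.5]
width: 0.0207
```

```bash
python3 -m creep '[{"slide":[0,1,0],"roll":0,"grip":1},{"slide":[0,2,0],"roll":0,"grip":1},{"slide":[0,3,0],"roll":0,"grip":1},{"slide":[0,3,0],"roll":0,"grip":1}]'

```

```text
time: 6.4
tool_pos: [0.5205, -0.0301, 0.0823]
ee_rot: [-1.568, -0.001, -1.399]
wrist_force: [-0.8, 0.6, 5.1]
width: 0.0208
```

```bash
python3 -m creep '[{"slide":[0,0,0],"roll":0,"grip":0.6},{"slide":[0,0,0],"roll":0,"grip":0.3},{"slide":[0,0,0],"roll":0,"grip":0},{"slide":[0,0,0],"roll":0,"grip":0},{"slide":[0,0,0],"roll":0,"grip":0},{"slide":[-15,0,0],"roll":0,"grip":0},{"slide":[-30,0,0],"roll":0,"grip":0},{"slide":[-36,0,0],"roll":0,"grip":0},{"slide":[-42,0,0],"roll":0,"grip":0},{"slide":[-48,0,0],"roll":0,"grip":0},{"slide":[-54,0,0],"roll":0,"grip":0},{"slide":[-60,0,0],"roll":0,"grip":0},{"slide":[-60,0,0],"roll":0,"grip":0}]'
python3 -c "
from h import *
from bench import snapshot
for n in ('top','side'): cv2.imwrite('pics/%s4.png'%n,snapshot(n)[:,:,::-1])
crop('pics/side4.png','pics/s4.png',180,100,320,260,4)
"
```

```text
time: 7.48
tool_pos: [0.5091, 0.03, 0.0805]
ee_rot: [-1.571, 0.001, -1.398]
wrist_force: [0.3, 0.6, 0.0]
width: 0.0937
```

View pics/s4.png

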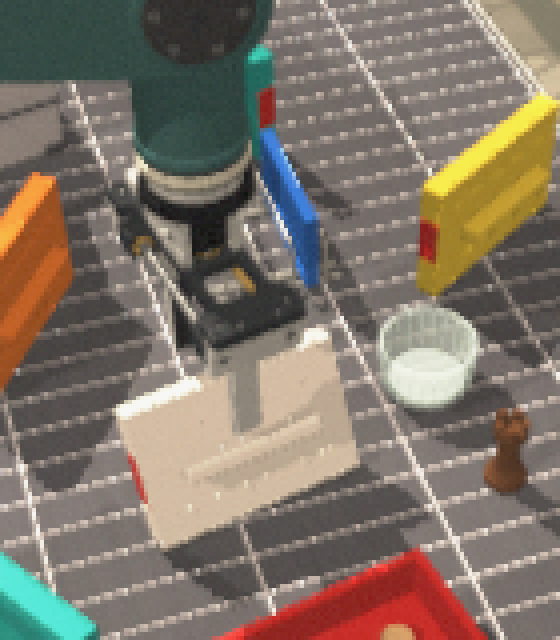

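The lid is tilted by the near finger (bottom edge at about (165,545)–(355,465)). Push on, then raise.

```bash
python3 -m creep '[{"slide":[-6,0,0],"roll":0,"grip":0},{"slide":[-12,0,0],"roll":0,"grip":0},{"slide":[-18,0,0],"roll":0,"grip":0},{"slide":[-24,0,0],"roll":0,"grip":0},{"slide":[-24,0,0],"roll":0,"grip":0},{"slide":[-24,0,0],"roll":0,"grip":0}]'
python3 -c "
from h import *
from bench import snapshot
for n in ('top','side'): cv2.imwrite('pics/%s5.png'%n,snapshot(n)[:,:,::-1])
crop('pics/side5.png','pics/s5.png',180,100,320,260,4)
"
```

```text
time: 8.08
tool_pos: [0.5051, 0.0532, 0.0805]
ee_rot: [-1.571, -0.0, -1.398]
wrist_force: [-0.0, 0.6, -0.4]
width: 0.0939
```

View pics/s5.png

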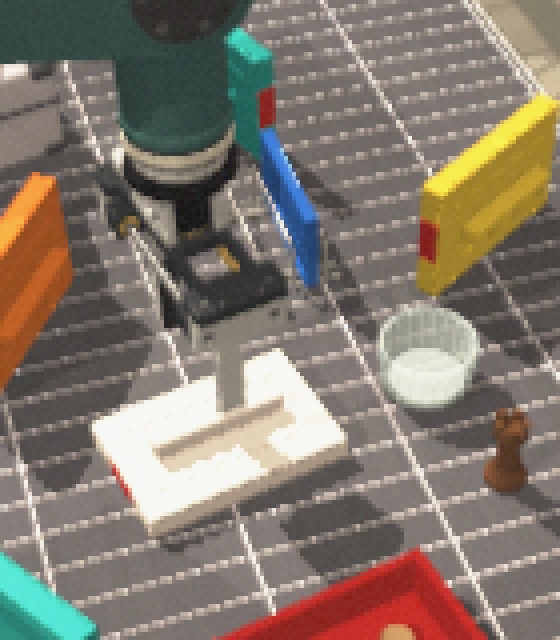

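The lid looks flat, rib up. Raise and measure.

```bash
python3 -m creep '[{"slide":[-24,-40,0],"roll":0,"grip":0},{"slide":[-50,-80,0],"roll":0,"grip":0},{"slide":[-80,-90,0],"roll":0,"grip":0},{"slide":[-120,-90,0],"roll":0,"grip":0},{"slide":[-160,-90,0],"roll":0,"grip":0},{"slide":[-160,-90,0],"roll":0,"grip":0}]'
python3 -c "
from h import *
from bench import snapshot
for n in ('top','side'): cv2.imwrite('pics/%s6.png'%n,snapshot(n)[:,:,::-1])
crop('pics/side6.png','pics/s6.png',190,150,290,250,6)
crop('pics/top6.png','pics/t6.png',205,170,295,250,7)
"
```

```text
time: 8.68
tool_pos: [0.4765, 0.2163, 0.1713]
ee_rot: [-1.569, 0.004, -1.391]
wrist_force: [-0.2, 0.0, -0.4]
width: 0.0942
```

View pics/s6.png

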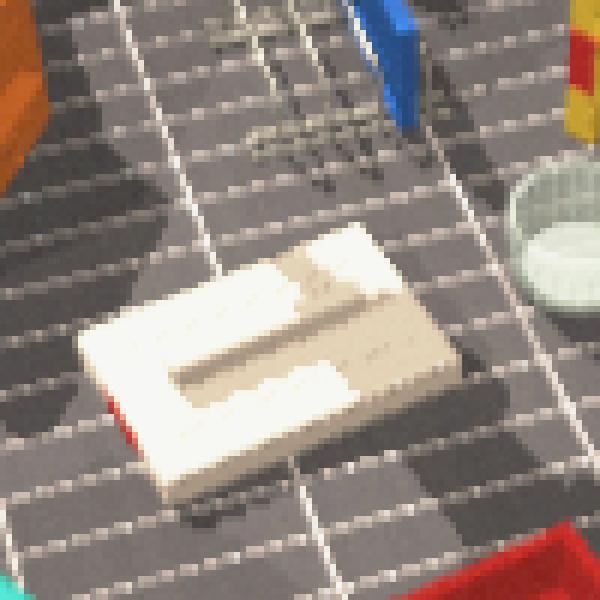

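View pics/t6.png

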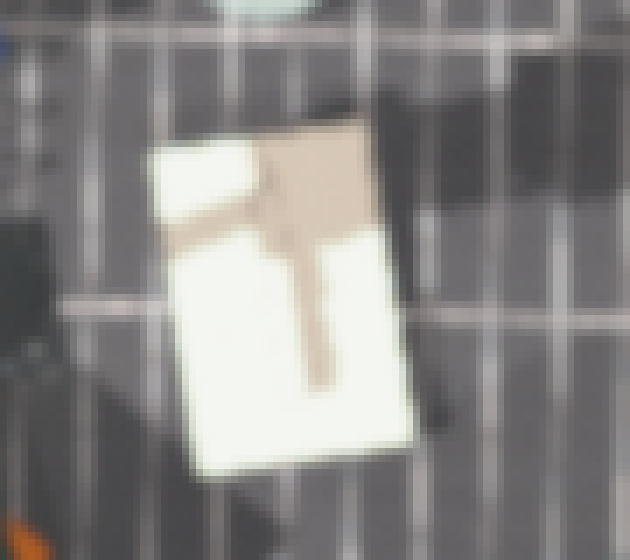

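```bash
python3 - <<'E'
from h import *
np.set_printoptions(precision=4,suppress=True)
def rep(n,uv,z):
    P=onz(n,uv,z); e=[round(float(np.linalg.norm(P[i]-P[i-1])),4) for i in range(4)]
    a=[round(float(np.degrees(np.arctan2(*(P[i]-P[j])[[1,0]]))),1) for i,j in ((1,2),(0,3),(0,1),(3,2))]
    print(n,P[:,:2].mean(0),e,a)
s=lambda L,f,o:[((x/f)+o[0]-.5,(y/f)+o[1]-.5) for x,y in L]
rep('top',s([(150,148),(368,122),(412,445),(200,475)],7,(205,170)),.018)
rep('side',s([(358,225),(460,352),(163,488),(80,340)],6,(190,150)),.021)
im=cv2.imread('pics/top6.png')[165:250,200:300]
h=cv2.cvtColor(im,cv2.COLOR_BGR2HSV); m=cv2.inRange(im,(140,160,185),(255,255,255))
m=cv2.morphologyEx(m,cv2.MORPH_OPEN,np.ones((5,5)))
c=max(cv2.findContours(m,0,2)[0],key=cv2.contourArea); r=cv2.minAreaRect(c);print(r)
rep('top',cv2.boxPoints(r)[[1,2,3,0]]+[200,165],.018)
E
```

```text
top [0.513  0.0367] [0.1707, 0.1135, 0.1682, 0.1097] [9.2, 10.5, 98.4, 99.6]
side [0.5112 0.0351] [0.1644, 0.1068, 0.1697, 0.1092] [12.0, 11.2, 101.6, 98.8]
((44.653175354003906, 47.24566650390625), (47.36581802368164, 31.779953002929688), 81.25383758544922)
top [0.5121 0.0374] [0.115, 0.1711, 0.114, 0.1711] [-79.7, -79.7, 10.2, 10.5]
```

```bash
python3 -c "
from h import *
goto(.5125,.0365,.10,-79.9)"
```

```text
t 8.78 yaw -79.96 pos [0.4774 0.2114 0.1704] slide [178.3  70.4   4.1] roll -0.1 rows 5.0
```

```bash
python3 -m creep '[{"slide":[40,0,2],"roll":0,"grip":0},{"slide":[80,0,4],"roll":0,"grip":0.2},{"slide":[120,20,4],"roll":0,"grip":0.3},{"slide":[150,50,4],"roll":0,"grip":0.3},{"slide":[178,70,4],"roll":0,"grip":0.3},{"slide":[178,70,4],"roll":0,"grip":0.3},{"slide":[178,70,4],"roll":0,"grip":0.3}]'
python3 -c "
from h import *
goto(.5125,.0365,.025,-79.9)"
```

```text
time: 9.37
tool_pos: [0.5108, 0.0329, 0.0984]
ee_rot: [-1.575, 0.001, -1.404]
wrist_force: [-0.8, -0.1, 0.2]
width: 0.0659
t 9.37 yaw -80.45 pos [0.5108 0.0329 0.0984] slide [-3.2 73.4  2.2] roll -0.6 rows 2.0
```

```bash
python3 -m creep '[{"slide":[-3,30,2],"roll":0,"grip":0.3},{"slide":[-3,55,2],"roll":0,"grip":0.3},{"slide":[-3,68,2],"roll":0,"grip":0.3},{"slide":[-3,72,2],"roll":0,"grip":0.3},{"slide":[-3,72,2],"roll":0,"grip":0.3}]'
python3 -c "
from h import *
goto(.5125,.0365,.025,-79.9)"
```

```text
time: 9.78
tool_pos: [0.5134, 0.0395, 0.0284]
ee_rot: [-1.572, 0.0, -1.398]
wrist_force: [-0.5, -0.5, 0.5]
width: 0.0656
t 9.78 yaw -80.1 pos [0.5134 0.0395 0.0284] slide [ 2.8  3.4 -1.4] roll -0.2 rows 1.0
```

```bash
python3 -m creep '[{"slide":[3,4,-1],"roll":0,"grip":0.6},{"slide":[3,5,-1],"roll":0,"grip":0.8},{"slide":[3,5,-1],"roll":0,"grip":1},{"slide":[3,5,-1],"roll":0,"grip":1},{"slide":[3,5,-1],"roll":0,"grip":1},{"slide":[3,5,-1],"roll":0,"grip":1},{"slide":[3,5,-1],"roll":0,"grip":1},{"slide":[3,5,-1],"roll":0,"grip":1},{"slide":[3,5,-1],"roll":0,"grip":1}]'

```

```text
time: 10.53
tool_pos: [0.5133, 0.0364, 0.0237]
ee_rot: [-1.57, 0.001, -1.398]
wrist_force: [-0.2, 1.4, 0.7]
width: 0.0138
```

Rib gripped (13.8 mm). Lift and carry over the tray.

```bash
python3 -m creep '[{"slide":[0,-30,0],"roll":0,"grip":1},{"slide":[0,-65,0],"roll":0,"grip":1},{"slide":[0,-100,0],"roll":0,"grip":1},{"slide":[0,-135,0],"roll":0,"grip":1},{"slide":[0,-165,0],"roll":0,"grip":1},{"slide":[0,-165,0],"roll":0,"grip":1}]'
python3 -c "
from h import *
from bench import snapshot
goto(.5213,-.244,.185,-80.2)
for n in ('top','side'): cv2.imwrite('pics/%s7.png'%n,snapshot(n)[:,:,::-1])
crop('pics/side7.png','pics/s7.png',180,90,320,290,3)
"
```

```text
time: 11.03
tool_pos: [0.5168, 0.0356, 0.1961]
ee_rot: [-1.557, -0.003, -1.399]
wrist_force: [-0.1, -0.3, -0.1]
width: 0.0139
t 11.03 yaw -80.13 pos [0.5168 0.0356 0.1961] slide [276.2  11.1 -43.5] roll 0.1 rows 7.0
```

View pics/s7.png

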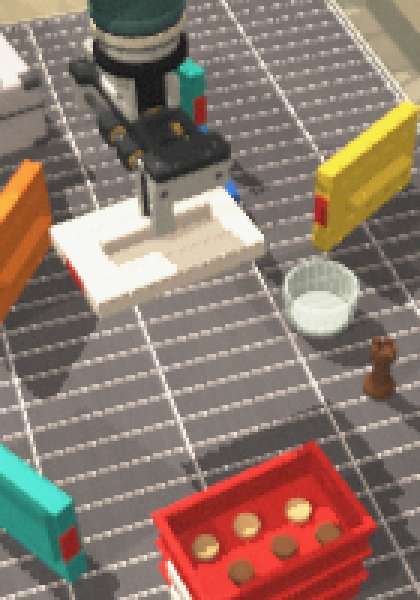

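```bash
python3 -m creep '[{"slide":[25,0,-4],"roll":0,"grip":1},{"slide":[55,0,-9],"roll":0,"grip":1},{"slide":[85,0,-14],"roll":0,"grip":1},{"slide":[115,0,-18],"roll":0,"grip":1},{"slide":[145,0,-23],"roll":0,"grip":1},{"slide":[175,0,-28],"roll":0,"grip":1},{"slide":[205,0,-32],"roll":0,"grip":1},{"slide":[235,0,-37],"roll":0,"grip":1},{"slide":[260,0,-41],"roll":0,"grip":1},{"slide":[276,0,-43],"roll":0,"grip":1},{"slide":[276,0,-43],"roll":0,"grip":1},{"slide":[276,0,-43],"roll":0,"grip":1},{"slide":[276,0,-43],"roll":0,"grip":1}]'
python3 -c "
from h import *
from bench import snapshot
goto(.5213,-.244,.160,-80.2)
for n in ('top','side'): cv2.imwrite('pics/%s8.png'%n,snapshot(n)[:,:,::-1])
crop('pics/side8.png','pics/s8.png',200,190,340,320,5)
crop('pics/top8.png','pics/t8.png',290,165,380,255,7)
"
```

```text
time: 12.22
tool_pos: [0.5178, -0.242, 0.1871]
ee_rot: [-1.572, 0.003, -1.398]
wrist_force: [-0.4, -0.0, -1.6]
width: 0.0141
t 12.22 yaw -80.08 pos [ 0.5178 -0.242   0.1871] slide [ 2.5 27.1  3.1] roll 0.1 rows 1.0
```

View pics/s8.png

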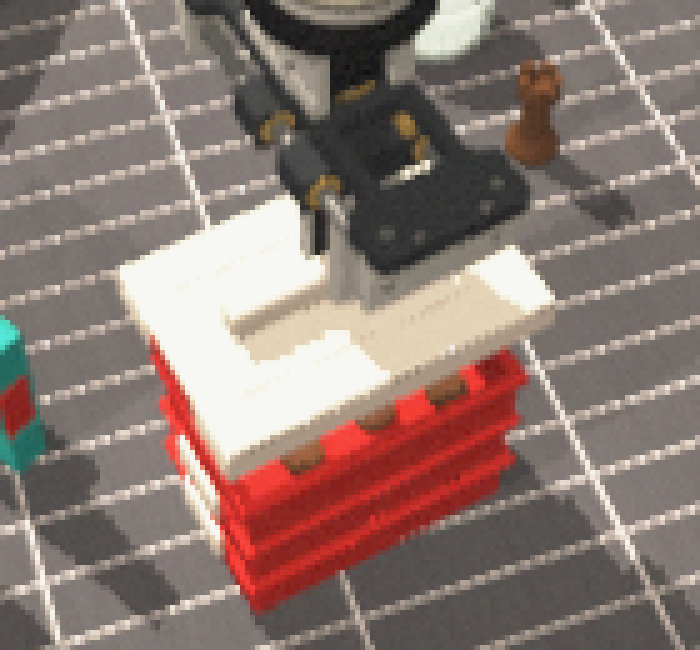

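View pics/t8.png

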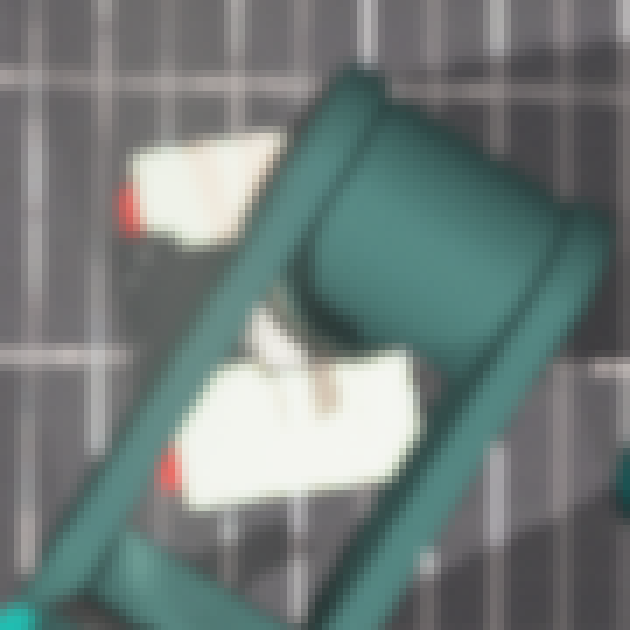

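```bash
python3 - <<'E'
from h import *
s=lambda L,f,o:[((x/f)+o[0]-.5,(y/f)+o[1]-.5) for x,y in L]
P=onz('side',s([(122,268),(228,452),(553,297)],5,(200,190)),.1844)
print(P[:,:2].round(4),((P[0]+P[2])/2).round(4),np.linalg.norm(P[1]-P[0]),np.linalg.norm(P[2]-P[1]),np.degrees(np.arctan2(*(P[2]-P[1])[[1,0]])))
# predicted tray rim corners (c,yaw) in both views
c=np.array([.5213,-.244]);a=np.radians(9.8);u=np.array([np.cos(a),np.sin(a)]);v=np.array([-u[1],u[0]])
R=[[*(c+sx*.077*u+sy*.049*v),.114] for sx,sy in((-1,1),(1,1),(1,-1),(-1,-1))]
print(((proj('side',R)+.5-[220,230])*7).round(0).tolist(),((proj('top',R)+.5-[295,175])*8).round(0).tolist())
E
```

```text
[[ 0.4281 -0.2035]
 [ 0.4456 -0.3099]
 [ 0.6071 -0.2826]] [ 0.5176 -0.243   0.1844] 0.1078265931800576 0.16376392300722573 9.579792523923636
[[76.0, 220.0], [457.0, 47.0], [606.0, 248.0], [207.0, 446.0]] [[170.0, 477.0], [114.0, 121.0], [338.0, 88.0], [395.0, 443.0]]
```

```bash
python3 -c "
from h import *
goto(.5207,-.243,.145,-80.2)"
```

```text
t 12.32 yaw -80.03 pos [ 0.5182 -0.2419  0.1881] slide [ 1.5 43.1  2.3] roll 0.2 rows 2.0
```

```bash
python3 -m creep '[{"slide":[1.5,15,2.5],"roll":0,"grip":1},{"slide":[1.5,30,2.5],"roll":0,"grip":1},{"slide":[1.5,38,2.5],"roll":0,"grip":1},{"slide":[1.5,42,2.5],"roll":0,"grip":1},{"slide":[1.5,42,2.5],"roll":0,"grip":1},{"slide":[1.5,42,2.5],"roll":0,"grip":1}]'
python3 -c "
from h import *
goto(.5207,-.243,.133,-80.2)"
```

```text
time: 12.82
tool_pos: [0.5211, -0.2441, 0.1469]
ee_rot: [-1.57, -0.0, -1.398]
wrist_force: [-0.0, -0.8, -1.3]
width: 0.0138
t 12.82 yaw -80.09 pos [ 0.5211 -0.2441  0.1469] slide [-1.1 13.9 -0.2] roll 0.1 rows 1.0
```

```bash
python3 -m creep '[{"slide":[-0.5,4,0],"roll":0,"grip":1},{"slide":[-0.5,8,0],"roll":0,"grip":1},{"slide":[-0.5,11,0],"roll":0,"grip":1},{"slide":[-0.5,13,0],"roll":0,"grip":1},{"slide":[-0.5,15,0],"roll":0,"grip":1},{"slide":[-0.5,15,0],"roll":0,"grip":1},{"slide":[-0.5,15,0],"roll":0,"grip":1}]'
```

```text
time: 13.4
tool_pos: [0.5214, -0.244, 0.1318]
ee_rot: [-1.569, -0.0, -1.398]
wrist_force: [1.7, -0.2, -0.7]
width: 0.0138
```

```bash
python3 -m creep '[{"slide":[0,1,0],"roll":0,"grip":1},{"slide":[0,2,0],"roll":0,"grip":1},{"slide":[0,3,0],"roll":0,"grip":1},{"slide":[0,3,0],"roll":0,"grip":1}]'
```

```text
time: 13.73
tool_pos: [0.5215, -0.2443, 0.1301]
ee_rot: [-1.569, -0.002, -1.399]
wrist_force: [0.3, 1.4, 4.3]
width: 0.0137
```

```bash
python3 -c "
from h import *
from bench import snapshot
for n in ('top','side'): cv2.imwrite('pics/%s9.png'%n,snapshot(n)[:,:,::-1])
crop('pics/side9.png','pics/s9.png',200,190,340,320,5)"
```

```text
(no output)
```

View pics/s9.png

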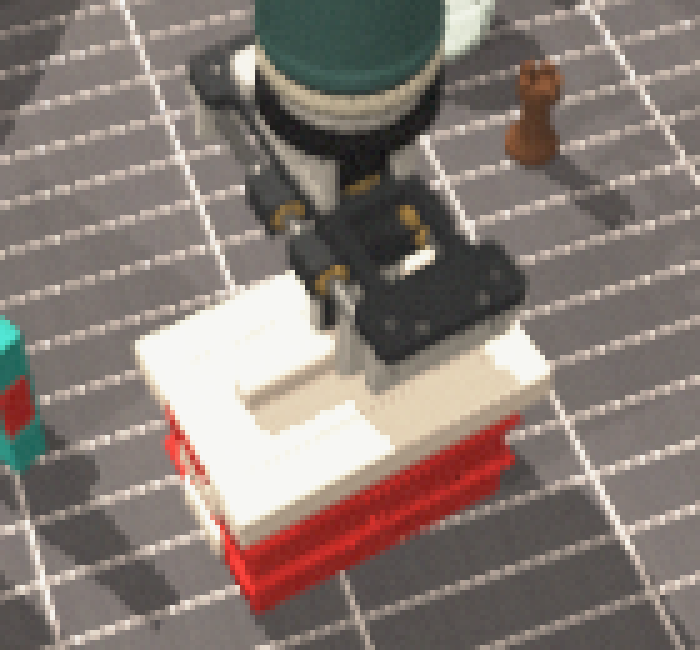

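Lid sits on the barbs, squarely over the tray. Press down gradually.

```bash
python3 -m creep '[{"slide":[0,1,0],"roll":0,"grip":1},{"slide":[0,2,0],"roll":0,"grip":1},{"slide":[0,3,0],"roll":0,"grip":1},{"slide":[0,4,0],"roll":0,"grip":1},{"slide":[0,4,0],"roll":0,"grip":1}]'
```

```text
time: 14.25
tool_pos: [0.5219, -0.244, 0.128]
ee_rot: [-1.567, -0.002, -1.398]
wrist_force: [-0.5, 2.6, 11.9]
width: 0.0136
```

```bash
python3 -m creep '[{"slide":[0,1,0],"roll":0,"grip":1},{"slide":[0,2,0],"roll":0,"grip":1},{"slide":[0,3,0],"roll":0,"grip":1},{"slide":[0,3,0],"roll":0,"grip":1}]'
```

```text
time: 14.58
tool_pos: [0.5221, -0.2439, 0.127]
ee_rot: [-1.566, -0.003, -1.398]
wrist_force: [-2.7, 5.2, 18.2]
width: 0.0135
```

```bash
python3 -m creep '[{"slide":[0,1,0],"roll":0,"grip":1},{"slide":[0,2,0],"roll":0,"grip":1},{"slide":[0,3,0],"roll":0,"grip":1},{"slide":[0,3,0],"roll":0,"grip":1}]'
```

```text
time: 14.92
tool_pos: [0.5211, -0.2434, 0.12]
ee_rot: [-1.569, -0.0, -1.398]
wrist_force: [-1.2, 2.8, 5.1]
width: 0.0138
```

```bash
python3 -m creep '[{"slide":[0,1,0],"roll":0,"grip":1},{"slide":[0,2,0],"roll":0,"grip":1},{"slide":[0,3,0],"roll":0,"grip":1},{"slide":[0,4,0],"roll":0,"grip":1},{"slide":[0,4,0],"roll":0,"grip":1}]'
```

```text
time: 15.33
tool_pos: [0.521, -0.2435, 0.1193]
ee_rot: [-1.569, -0.001, -1.398]
wrist_force: [-5.8, 5.5, 19.8]
width: 0.014
```

Solid stop at the predicted height. Unload, release, retreat.

```bash
python3 -m creep '[{"slide":[0,-3,0],"roll":0,"grip":1},{"slide":[0,-6,0],"roll":0,"grip":1},{"slide":[0,-6,0],"roll":0,"grip":0.7},{"slide":[0,-6,0],"roll":0,"grip":0.5},{"slide":[0,-6,0],"roll":0,"grip":0.4},{"slide":[0,-6,0],"roll":0,"grip":0.4},{"slide":[0,-30,0],"roll":0,"grip":0.4},{"slide":[0,-60,0],"roll":0,"grip":0.4},{"slide":[0,-95,0],"roll":0,"grip":0.4},{"slide":[-40,-100,0],"roll":0,"grip":0.4},{"slide":[-80,-100,0],"roll":0,"grip":0.4},{"slide":[-120,-100,0],"roll":0,"grip":0.4},{"slide":[-160,-100,0],"roll":0,"grip":0.4},{"slide":[-200,-100,0],"roll":0,"grip":0.4},{"slide":[-240,-100,0],"roll":0,"grip":0.4},{"slide":[-240,-100,0],"roll":0,"grip":0.4}]'
python3 -c "
from h import *
from bench import snapshot
for n in ('top','side'): cv2.imwrite('pics/%s10.png'%n,snapshot(n)[:,:,::-1])
crop('pics/side10.png','pics/s10.png',210,210,330,320,6)
crop('pics/top10.png','pics/t10.png',290,165,380,255,7)"
```

```text
time: 16.67
tool_pos: [0.4782, -0.0017, 0.2147]
ee_rot: [-1.57, 0.003, -1.391]
wrist_force: [0.1, -0.4, -0.2]
width: 0.0563
```

View pics/s10.png

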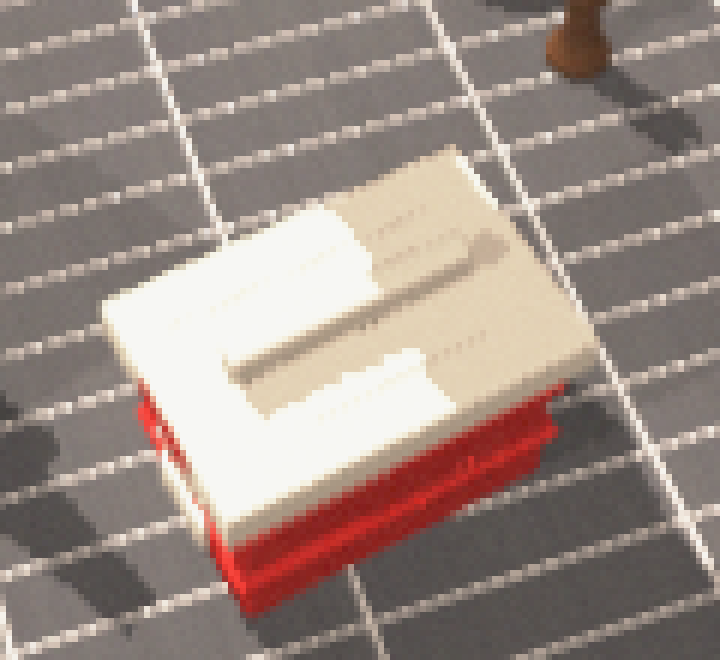

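View pics/t10.png

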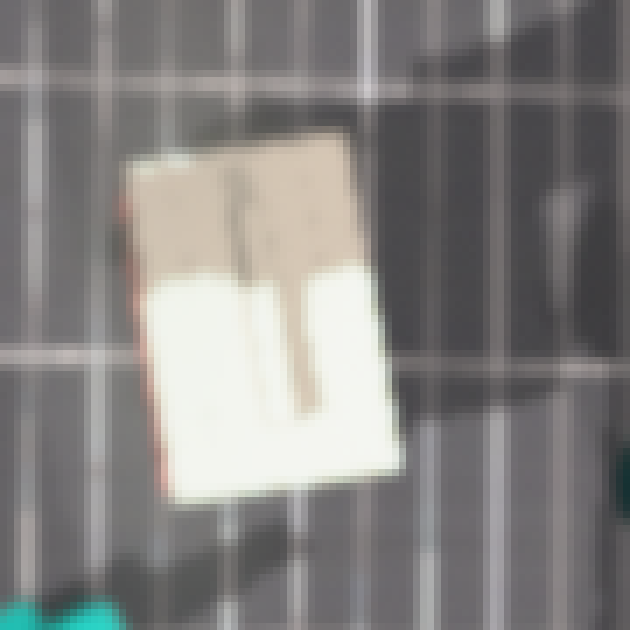

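View pics/side10.png

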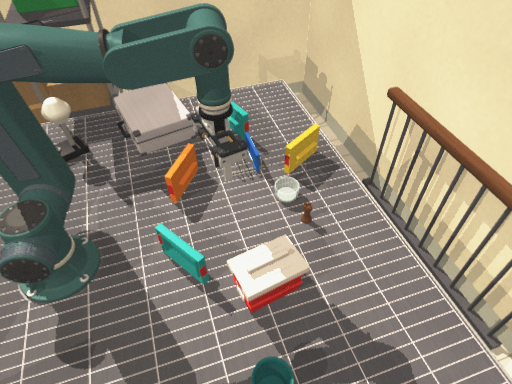

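```bash
python3 - <<'E'
from h import *
s=lambda L,f,o:[((x/f)+o[0]-.5,(y/f)+o[1]-.5) for x,y in L]
# order: (-x,+y),(+x,+y),(+x,-y),(-x,-y)
S=s([(102,305),(455,150),(595,340),(222,522)],6,(210,210))
T=s([(168,500),(127,165),(350,132),(402,467)],7,(290,165))
for a,b in zip(S,T):
    o1,d1=ray('side',[a]);o2,d2=ray('top',[b]);d1=d1[0];d2=d2[0]
    t=np.linalg.lstsq(np.c_[d1,-d2],o2-o1,rcond=None)[0]
    p,q=o1+d1*t[0],o2+d2*t[1]; print(((p+q)/2).round(4),round(1e3*np.linalg.norm(p-q),1))
for z in (.117,.129):
    for n,U in(('side',S),('top',T)):
        P=onz(n,U,z);print(n,z,P[:,:2].mean(0).round(4),[round(1e3*np.linalg.norm(P[i]-P[i-1]),1) for i in range(4)])
E
```

```text
[ 0.4299 -0.2018  0.1104] 1.8
[ 0.5931 -0.1784  0.1141] 1.8
[ 0.6105 -0.2873  0.1187] 4.5
[ 0.447  -0.3147  0.1205] 4.1
side 0.117 [ 0.5184 -0.2462] [np.float64(108.0), np.float64(164.9), np.float64(107.2), np.float64(165.6)]
top 0.117 [ 0.5216 -0.2458] [np.float64(116.0), np.float64(164.6), np.float64(111.6), np.float64(166.1)]
side 0.129 [ 0.5158 -0.2534] [np.float64(106.3), np.float64(162.2), np.float64(105.4), np.float64(162.9)]
top 0.129 [ 0.5206 -0.2441] [np.float64(115.2), np.float64(163.4), np.float64(110.8), np.float64(164.9)]
```

Triangulated top-face heights at the corners average 116 mm (home is 117, on the barbs 129), equal at both ends within noise. I'll probe each end with shut fingertips to confirm.

```bash
python3 -c "
from h import *
u=np.array([np.cos(np.radians(9.8)),np.sin(np.radians(9.8))]);c=np.array([.521,-.2445])
for k in (-.067,.067):
    p=c+k*u;print(p); goto(p[0],p[1],.16,-80.2)
"
```

```text
[ 0.45497767 -0.25590404]
t 16.77 yaw -79.96 pos [ 0.4794 -0.0066  0.2144] slide [241.2  54.4 -67.5] roll 0.2 rows 7.0
[ 0.58702233 -0.23309596]
t 16.77 yaw -79.96 pos [ 0.4794 -0.0066  0.2144] slide [241.8  54.4  66.4] roll 0.2 rows 7.0
```

```bash
python3 -m creep '[{"slide":[40,0,-11],"roll":0,"grip":1},{"slide":[80,0,-22],"roll":0,"grip":1},{"slide":[120,0,-34],"roll":0,"grip":1},{"slide":[160,0,-45],"roll":0,"grip":1},{"slide":[200,0,-56],"roll":0,"grip":1},{"slide":[241,0,-67],"roll":0,"grip":1},{"slide":[241,30,-67],"roll":0,"grip":1},{"slide":[241,60,-67],"roll":0,"grip":1},{"slide":[241,80,-67],"roll":0,"grip":1},{"slide":[241,90,-67],"roll":0,"grip":1},{"slide":[241,90,-67],"roll":0,"grip":1},{"slide":[241,90,-67],"roll":0,"grip":1}]'
```

```text
time: 17.77
tool_pos: [0.4547, -0.2574, 0.1245]
ee_rot: [-1.571, 0.0, -1.4]
wrist_force: [0.6, -0.5, 0.8]
width: 0.0005
```

```bash
python3 -m creep '[{"slide":[0,2,0],"roll":0,"grip":1},{"slide":[0,4,0],"roll":0,"grip":1},{"slide":[0,6,0],"roll":0,"grip":1},{"slide":[0,8,0],"roll":0,"grip":1},{"slide":[0,9,0],"roll":0,"grip":1},{"slide":[0,9,0],"roll":0,"grip":1}]'
```

```text
time: 18.27
tool_pos: [0.4555, -0.2566, 0.1173]
ee_rot: [-1.569, -0.002, -1.398]
wrist_force: [-1.2, 1.0, 5.5]
width: 0.0005
```

```bash
python3 -m creep '[{"slide":[0,1,0],"roll":0,"grip":1},{"slide":[0,2,0],"roll":0,"grip":1},{"slide":[0,2,0],"roll":0,"grip":1}]'; python3 -m creep '[{"slide":[0,-20,0],"roll":0,"grip":1},{"slide":[0,-40,0],"roll":0,"grip":1},{"slide":[0,-40,30],"roll":0,"grip":1},{"slide":[0,-40,65],"roll":0,"grip":1},{"slide":[0,-40,100],"roll":0,"grip":1},{"slide":[0,-40,134],"roll":0,"grip":1},{"slide":[0,-25,134],"roll":0,"grip":1},{"slide":[0,-10,134],"roll":0,"grip":1},{"slide":[0,-8,134],"roll":0,"grip":1},{"slide":[0,-6,134],"roll":0,"grip":1},{"slide":[0,-4,134],"roll":0,"grip":1},{"slide":[0,-3,134],"roll":0,"grip":1},{"slide":[0,-3,134],"roll":0,"grip":1}]'
```

```text
time: 18.52
tool_pos: [0.4556, -0.2566, 0.1172]
ee_rot: [-1.569, -0.002, -1.398]
wrist_force: [-3.7, 1.8, 12.3]
width: 0.0009
time: 19.6
tool_pos: [0.5871, -0.2338, 0.1175]
ee_rot: [-1.569, -0.001, -1.399]
wrist_force: [-0.5, -0.8, 0.1]
width: 0.0003
```

```bash
python3 -m creep '[{"slide":[0,1,0],"roll":0,"grip":1},{"slide":[0,2,0],"roll":0,"grip":1},{"slide":[0,3,0],"roll":0,"grip":1},{"slide":[0,3,0],"roll":0,"grip":1}]'
```

```text
time: 19.93
tool_pos: [0.5873, -0.2338, 0.1173]
ee_rot: [-1.568, -0.002, -1.399]
wrist_force: [-3.6, 2.0, 8.6]
width: 0.0006
```

Both ends are hard at 117.2–117.3 mm (home = 117). Retreat and take a final look.

```bash
python3 -m creep '[{"slide":[0,-20,0],"roll":0,"grip":1},{"slide":[0,-50,0],"roll":0,"grip":1},{"slide":[0,-90,0],"roll":0,"grip":1},{"slide":[-40,-100,0],"roll":0,"grip":1},{"slide":[-80,-100,-20],"roll":0,"grip":1},{"slide":[-120,-100,-40],"roll":0,"grip":1},{"slide":[-160,-100,-60],"roll":0,"grip":1},{"slide":[-200,-100,-80],"roll":0,"grip":1},{"slide":[-240,-100,-90],"roll":0,"grip":1},{"slide":[-240,-100,-90],"roll":0,"grip":1},{"slide":[-240,-100,-90],"roll":0,"grip":1}]'
python3 -c "
from h import *
from bench import snapshot
for n in ('top','side'): cv2.imwrite('pics/%s11.png'%n,snapshot(n)[:,:,::-1])
a=cv2.imread('pics/side11.png');b=cv2.imread('pics/top11.png')
cv2.imwrite('pics/f.png',cv2.resize(np.vstack([a,b]),(450,600+0)) )
d=cv2.absdiff(cv2.imread('pics/top0.png'),b).max(2); 
for nm,r in dict(blue=(165,168,206,180),ramekin=(228,148,256,174),rook=(266,150,282,166),cup=(375,218,408,246)).items(): x0,y0,x1,y1=r; print(nm,d[y0:y1,x0:x1].mean(), (d[y0:y1,x0:x1]>60).sum())
"
```

```text
time: 20.85
tool_pos: [0.4563, -0.0104, 0.2147]
ee_rot: [-1.568, -0.0, -1.395]
wrist_force: [0.4, -0.8, 0.6]
width: 0.0002
blue 6.158536585365853 0
ramekin 1.0425824175824177 0
rook 0.984375 0
cup 20.66017316017316 16
```

View pics/side11.png

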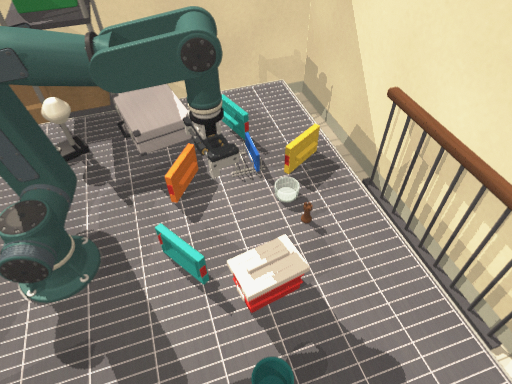

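View pics/top11.png

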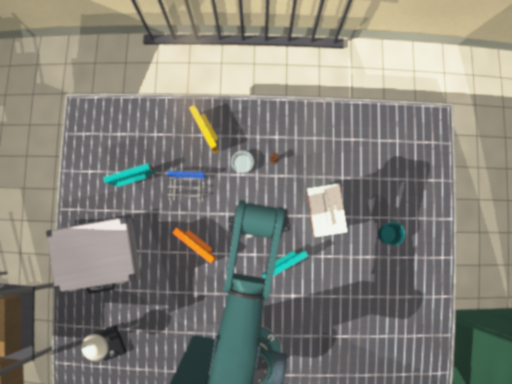

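The lid is on the stack (around (327,210) in the top view). The blue lid, ramekin and rook are unchanged. The cup region differs only by the arm's shadow.

```bash
python3 -c "
from bench import ticket
print(ticket.close_job())"
```

```text
the job is handed in; nothing more can be done
None
```

The white lid is snapped onto the top tray, rib up, and the job was handed in at about 21 s of the 59 s allowed. I lifted it from the rack by its upper edge, tipped it flat on the work surface, gripped the rib, and pressed it onto the tray.

- **Fit:** the lid gave way at about 18 N and then stopped firmly. Pressing each end with shut fingertips found the top face at 117.2 and 117.3 mm, against 117 mm for fully home. Those presses used 12 N and 9 N. I did not see the clip barbs directly.
- **Surroundings:** the stack stands where it was, within measuring accuracy. The blue lid, ramekin and rook look unchanged in the before-and-after top pictures. The dice cup's image region did differ; in the pictures this is the arm's shadow, and the cup is in the same place.
- **Where checks disagreed:** triangulating single lid corners from the two cameras gave heights from 110 to 120 mm, so I relied on the fingertip presses for the height. The two cameras also differ by about 3 mm on the lid's centre.

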